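# Find the solid bushing and present it in the vise

### The job

First pull the sliding jaw of the bench vise fully open by its fin. Then lift the two brass bushings off the wooden board in turn and feel which is heavier; the lighter one must end standing upright on the board. Finish while still holding the heavier one still and upright midway between the open jaws, its lower third below the tops of the jaws, touching neither the vise nor anything else but the gripper; leave the other things on the bench where they are.

Things in the scene. Friction and masses are not known exactly. Their poses are not given: they have to be found in the camera images.
- vise_mouth (a point): middle of the mouth of the bench vise when fully open, level with the tops of its jaw plates, 85 mm above the bench. x runs along the jaw plates (110 mm long), y points to the fixed jaw (its face 36 mm away), z up. Fully open, the jaws are 72 mm apart; the bed between them lies 49 mm below their tops
- vise_jaw (a joint): opening of the vise in m: 0 with the jaws shut, 0.072 at its stop, fully open; starts nearly shut. The moving jaw slides along the mouth's -y axis against about 4 N of friction and stays where it is left
- jaw_fin (a point): middle of the upright steel fin on the moving jaw, by which it is pulled: 14 mm thick along the mouth's y axis, 32 mm along its x axis, standing 55 mm proud of the jaw's top; this point lies 115 mm above the bench, 25 mm below the fin's top and 30 mm behind the jaw's face. Same axes as the mouth
- vise: the whole vise, a grey body 100 x 220 mm with feet 140 mm wide, fixed to the bench; origin on the bench, 85 mm straight below the mouth point, same axes
- board: flat wooden board fixed to the bench, 140 x 260 x 15 mm (its x, y, z); origin at the centre of its underside. The bushings start within 20 mm of its long middle line, 120 to 140 mm apart along it, one at each end
- bushing_p_mid (a point): middle (on the axis, 30 mm above the foot) of one of two brass bushings of identical looks: round body 36 mm in diameter, foot flange 46 mm in diameter and 8 mm thick, 60 mm tall, z along its axis. Starts upright on the board. One is solid, 0.42 to 0.58 kg; the other has a hidden hollow core, 0.21 to 0.29 kg; which is which cannot be seen
- bushing_q_mid (a point): middle (on the axis, 30 mm above the foot) of one of two brass bushings of identical looks: round body 36 mm in diameter, foot flange 46 mm in diameter and 8 mm thick, 60 mm tall, z along its axis. Starts upright on the board. One is solid, 0.42 to 0.58 kg; the other has a hidden hollow core, 0.21 to 0.29 kg; which is which cannot be seen
- bushing_p: the bushing whose middle is bushing_p_mid; origin at the centre of its foot
- bushing_q: the bushing whose middle is bushing_q_mid; origin at the centre of its foot
- flat_file: large flat file with a wooden handle, 300 mm long, lying flat; not part of the job, leave it where it is
- needle_file: slim needle file with a green handle, 175 mm long, lying flat; not part of the job, leave it where it is
- paste_jar: small round metal jar with a black cap, 54 mm wide, 55 mm high; not part of the job, leave it where it is
- caliper: steel caliper, 200 mm long, lying flat; not part of the job, leave it where it is
Things that resemble listed ones, but are neither listed nor needed, are in the scene too. What is shaped like the bushing_q but turquoise or white is not meant.

How it is judged:
By the outcome, as a careful person would: the job done as asked, in the order asked, and still so for the second after the job is handed in, while the arm keeps its last pose, push and grip.
It also fails if it takes over 72 s, if anything falls off the work surface, if the arm or the gripper's body presses on something with over 40 N, if the wrist force passes 120 N, or if a joint passes its speed limit or range.

### The arm

A 6-joint arm with a two-finger parallel gripper is mounted at the origin on the work surface. World frame = base frame: x ahead of the robot, y to its left, z up, the work surface at z = 0. Lengths are in mm, angles in rad, forces in N, time in s.
With the tool pointing down it reaches from about 325 to 775 mm from the base axis. Payload 5.5 kg.
Tool frame: the origin (TCP) lies at the very end of the fingers, on their centre line; the grasp point (between the pads) lies 19 mm behind it; y points along the fingers, x is the direction in which the jaws open and shut, and the axes are right-handed (so a half turn about y gives the same grasp; the last joint's range is limited). The gripper opens to 85 mm and grips with 20 to 120 N. Pads are 22 mm wide; open, the fingers measure 114 mm over their backs; the gripper's body (76 mm by 85 mm) begins 54 mm behind the grasp point. The pads swing forward as they close: fully open they stand 13 mm farther back than shut.
Start: joints at [-1.2, 0.091, 1.231, -0, 1.82, -0.057], TCP at [248.923, -545.943, 231.275] pointing down, gripper open.
Joint ranges: [-2.87, 2.87], [-0.86, 2.18], [0.17, 2.46], [-1.51, 4.65], [0.06, 2.69], [-2.65, 2.65]. Speed limits (rad/s): [2.57, 2.57, 3.01, 3.14, 3.14, 3.14].

### API

Orientations are given as a unit quaternion [w, x, y, z].
In Python, from cell import r, eyes gives the robot as it stands. The module is installed in compiled form; this text tells all that it offers.
- The arm moves only by the shell command python3 -m crank 'ROWS' [FORCE]. ROWS is text: rows parted by semicolons, each of 5 numbers parted by spaces: the shift along the world's x, y, z in cm, then the turn about the world's z in rad, then the finger opening in cm, from 0 to 8.54. In form: dx dy dz twist claw; .... A call has 1 to 12 rows; each row is the pose to reach, as a shift and turn from the pose commanded when the call began; what a row does not reach only later rows make up. A row lasts 1/10 s, in which the tool goes at most 50 mm and 8.59 degrees, less where a joint would pass 70% of its speed; a pose out of reach is approached as far as the arm can. A call with a gripper value outside its range is refused whole. The fingers move at their own pace and stop on an object; FORCE is the grip in N (left out, the last holds). Time passes only in rows, so rows that repeat a pose let the fingers close. It gives the time, the measured TCP pose, the force and the opening at its end, in the units of the state.
- r.state(): the state, without advancing time (a new reading comes with each control period).
- eyes.read_camera(name): name is "side" or "top" or "wrist"; returns the picture (400x640x3 uint8, red, green, blue); there is no depth.
- eyes.camera_params(name): a dict with "intrinsics" (3x3 intrinsics, pixels), "distortion" ([k1, k2, p1, p2, k3] as OpenCV has them; the pictures are not rectified), "world_from_camera" (4x4, takes a point from camera to world coordinates). Camera axes: x right, y down, z forward; pixel columns grow to the right and rows downward; lengths in mm; the calibration is good to about 2 mm. A picture is of the moment at which its call begins: read the wrist's pose just before it. camera_params takes no time and is no camera call; for the wrist camera it gives the pose at the moment of the call.
- r.hand_in(): hands the job in, once; it reports no verdict.
Trained networks look in the newest picture that a camera, given by its name, has taken for a name from the list of things; names that differ only in an ending like _2 or _b are one class to them, and where a whole thing is asked for, a point or a joint stands for the part that bears it (a point fixed in the world has none). Each returns a list of dicts, best first, with "confidence" (0 to 1); they miss things now and then, are a little off and sometimes report something else, mostly with a low value. They report only what shows in the picture. A call takes as long as a camera call. They do not tell look-alikes from the thing itself.
- eyes.look_for(label, camera): "centre" ([column, row] in pixels, amid what is visible of it).
The state is a dict: "time_s": time; "qpos": joint angles; "dq": joint speeds; "tau": joint torques, N m; "eef_pos": TCP position; "orientation": TCP orientation; "force": force on the tool from outside, world axes, zero at the start; "moment": the same for the moment, N m; "finger_gap": finger opening in mm.
Only numpy, scipy, OpenCV 4.12 (cv2) and the standard library are available. Lean on these libraries where they do the work, as an engineer would, in place of code of your own. Each camera call takes 0.05 s, during which the arm holds its last target.

## Working session

There is one attempt and no reset: what is moved stays moved. The work goes in short steps, Python scripts to look and compute and a shell command to move; the robot and the scene stay as the last step left them, time stands still between calls to the robot, and variables do not carry over. Pictures are saved under pics/ and viewed, and the job is handed in when it is done.

```bash
mkdir -p pics; cat > h.py <<'E'
import numpy as np, cv2
from cell import r, eyes
def snap(cam,name):
    p=eyes.camera_params(cam); im=eyes.read_camera(cam); cv2.imwrite(f'pics/{name}.png',im[:,:,::-1]); return im,p
def ray(p,px):
    K=np.array(p['intrinsics']);d=np.array(p['distortion']);T=np.array(p['world_from_camera'])
    u=cv2.undistortPoints(np.array([[px]],float),K,d)[0,0]
    return T[:3,3],T[:3,:3]@np.array([u[0],u[1],1])
def atz(p,px,z):
    o,v=ray(p,px); return o+v*(z-o[2])/v[2]
def proj(p,X):
    K=np.array(p['intrinsics']);d=np.array(p['distortion']);T=np.linalg.inv(np.array(p['world_from_camera']))
    rv=cv2.Rodrigues(T[:3,:3])[0]
    return cv2.projectPoints(np.array(X,float).reshape(-1,3),rv,T[:3,3],K,d)[0][:,0]
def tri(p1,a,p2,b):
    o1,v1=ray(p1,a);o2,v2=ray(p2,b);v1/=np.linalg.norm(v1);v2/=np.linalg.norm(v2)
    s=np.linalg.lstsq(np.c_[v1,-v2],o2-o1,rcond=None)[0]
    A=o1+s[0]*v1;B=o2+s[1]*v2
    return (A+B)/2,np.linalg.norm(A-B)
E
python3 - <<'E'
from h import *
np.set_printoptions(precision=1,suppress=True)
for c in('top','side'):
    im,p=snap(c,c+'0'); print(c,np.array(p['world_from_camera']).round(2).tolist())
    for l in ['bushing_p','bushing_q','jaw_fin','vise','board','paste_jar','vise_mouth']:
        print(l,[(np.round(d['centre']).tolist(),round(d['confidence'],2)) for d in eyes.look_for(l,c)])
print(r.state())
E
```

```text
top [[-0.02, -0.99, 0.13, 478.36], [-1.0, 0.02, 0.03, 121.04], [-0.03, -0.13, -0.99, 985.09], [0.0, 0.0, 0.0, 1.0]]
bushing_p [([252.0, 249.0], 0.71), ([365.0, 244.0], 0.6), ([327.0, 180.0], 0.53), ([313.0, 239.0], 0.51)]
bushing_q [([252.0, 249.0], 0.71), ([365.0, 244.0], 0.6), ([327.0, 180.0], 0.53), ([313.0, 239.0], 0.51)]
jaw_fin [([455.0, 232.0], 0.96)]
vise [([451.0, 231.0], 0.91), ([255.0, 248.0], 0.39)]
board [([284.0, 246.0], 0.67), ([446.0, 230.0], 0.3)]
paste_jar [([357.0, 141.0], 0.83)]
vise_mouth [([449.0, 231.0], 0.57), ([286.0, 247.0], 0.52)]
side [[0.91, -0.29, 0.31, 311.59], [-0.42, -0.61, 0.67, -471.72], [0.0, -0.74, -0.68, 715.83], [0.0, 0.0, 0.0, 1.0]]
bushing_p [([274.0, 223.0], 0.87), ([336.0, 225.0], 0.84), ([293.0, 277.0], 0.82), ([251.0, 190.0], 0.77)]
bushing_q [([274.0, 223.0], 0.87), ([336.0, 225.0], 0.84), ([293.0, 277.0], 0.82), ([251.0, 190.0], 0.77)]
jaw_fin [([350.0, 334.0], 0.64)]
vise [([349.0, 344.0], 0.58)]
board [([264.0, 225.0], 0.88)]
paste_jar [([393.0, 230.0], 0.68)]
vise_mouth [([346.0, 345.0], 0.69)]
{'time_s': 0.8, 'qpos': array([-1.2,  0.1,  1.2, -0. ,  1.8, -0.1]), 'dq': array([ 0.,  0.,  0.,  0., -0., -0.]), 'tau': array([  0. , -45.8, -41.8,  -0. ,   0. ,   0. ]), 'eef_pos': array([ 248.9, -545.9,  231.3]), 'orientation': array([-0.6,  0.6, -0.4,  0.4]), 'force': array([ 0.5, -0. ,  0.3]), 'moment': array([-0.1, -0. ,  0. ]), 'finger_gap': 85.4774240078414}
```

View pics/top0.png

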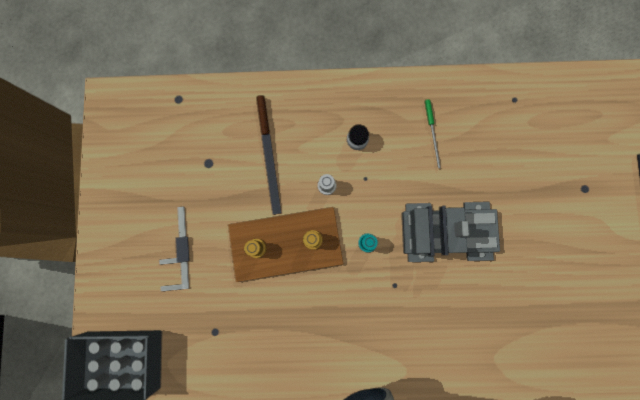

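View pics/side0.png

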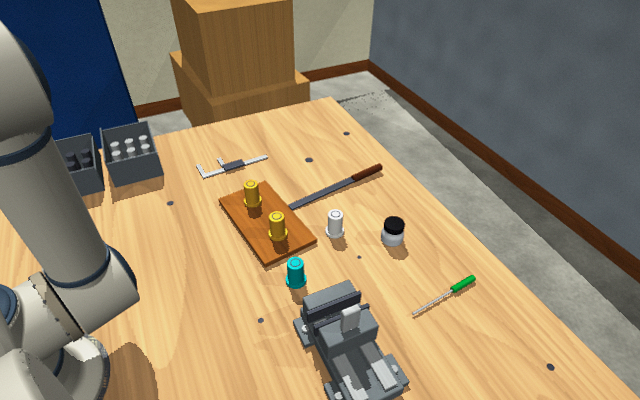

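Candidates for the bushings in the top view are brass (255,248), brass (313,240), turquoise (369,243) and white (327,184). The two brass ones on the board are meant. The vise is at (451,231), with its fin near (466,229). I'll check crops of both next.

```bash
python3 - <<'E'
import cv2,numpy as np
a=cv2.imread('pics/top0.png');b=cv2.imread('pics/side0.png')
A=cv2.resize(a[190:280,395:510],None,fx=5,fy=5,interpolation=cv2.INTER_CUBIC)
cv2.imwrite('pics/c1.png',A)
B=cv2.resize(b[270:400,280:420],None,fx=4.3,fy=4.3,interpolation=cv2.INTER_CUBIC)
cv2.imwrite('pics/c2.png',B)
cv2.imwrite('pics/c3.png',cv2.resize(a[200:290,220:385],None,fx=4.8,fy=4.8,interpolation=cv2.INTER_CUBIC))
E
```

```text
(no output)
```

View pics/c1.png

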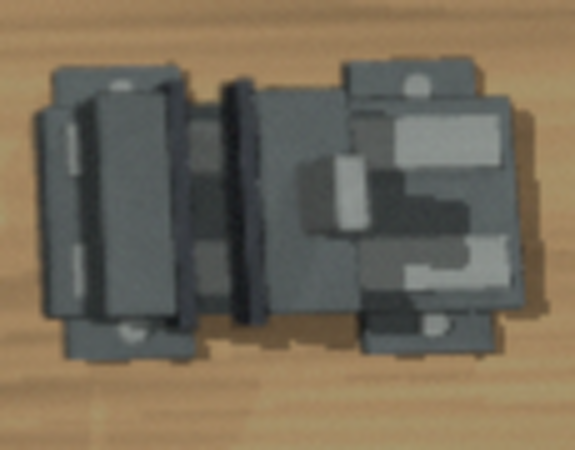

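View pics/c2.png

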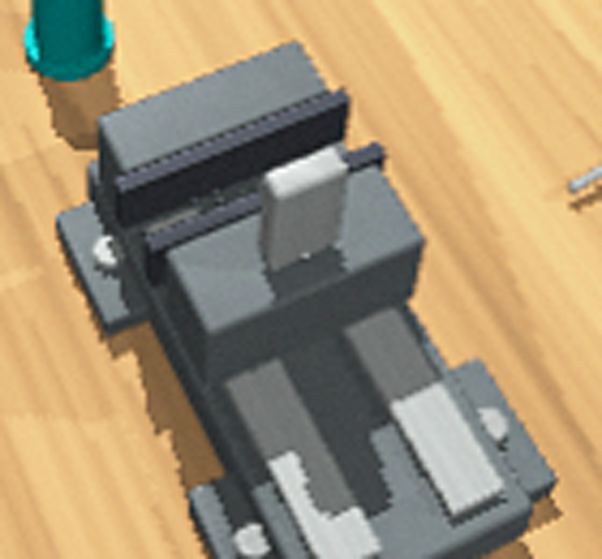

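View pics/c3.png

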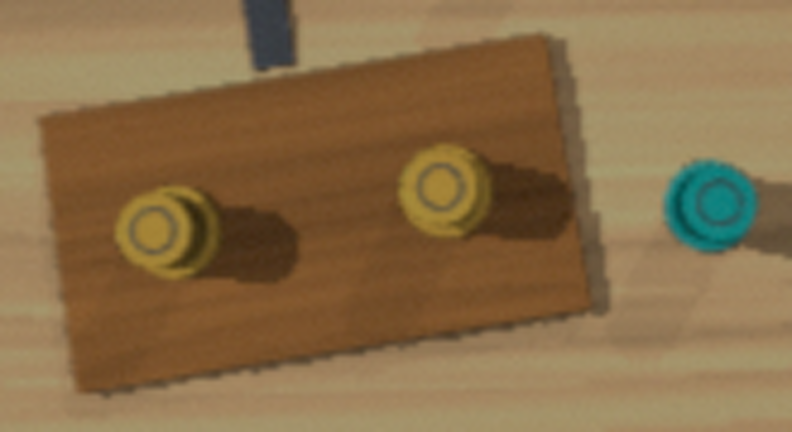

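```bash
python3 - <<'E'
from h import *
np.set_printoptions(precision=1,suppress=True)
p=eyes.camera_params('top');q=eyes.camera_params('side')
C=lambda x,y:(395+(x-2)/5,190+(y-2)/5)
D=lambda x,y:(280+(x-2)/4.3,270+(y-2)/4.3)
G=lambda x,y:(220+(x-2)/4.8,200+(y-2)/4.8)
print('fin top corners',[atz(p,C(*c),140)[:2] for c in [(335,155),(364,155),(370,230),(341,230)]])
print('fixed plate top edge',[atz(p,C(*c),85)[:2] for c in [(180,83),(190,325)]])
print('mov plate',[atz(p,C(*c),85)[:2] for c in [(245,82),(265,322)]])
print('mov block',[atz(p,C(*c),85)[:2] for c in [(345,88),(360,312)]])
print('body',[atz(p,C(*c),36)[:2] for c in [(40,110),(50,315),(508,97),(523,303)]])
print('side fin top',[atz(q,D(*c),140)[:2] for c in [(262,190),(330,147),(347,160),(275,203)]])
print('side fixed plate',[atz(q,D(*c),85)[:2] for c in [(118,190),(347,98)]])
print('side mov plate',[atz(q,D(*c),85)[:2] for c in [(147,245),(383,150)]])
for n,t,s in(('left',(154,231),(251,183)),('right',(441,188),(276,215))):
  print(n,atz(p,G(*t),75)[:2])
print('board',[atz(p,G(*c),15)[:2] for c in [(40,118),(547,35),(592,310),(80,390)]])
cv2.imwrite('pics/c4.png',cv2.resize(cv2.imread('pics/side0.png')[170:270,210:325],None,fx=5,fy=5,interpolation=cv2.INTER_CUBIC))
E
```

```text
fin top corners [array([ 539.6, -153. ]), array([ 539.4, -164.9]), array([ 508.3, -165.3]), array([ 508.6, -153.4])]
fixed plate top edge [array([ 577.3, -104.6]), array([ 470.6, -103. ])]
mov plate [array([ 577. , -133.3]), array([ 471.2, -135.7])]
mov block [array([ 573.3, -177.2]), array([ 474.6, -177.2])]
body [array([571.6, -51. ]), array([476.2, -51.1]), array([ 572.3, -268.5]), array([ 476.9, -268.1])]
side fin top [array([ 505.1, -160.3]), array([ 537.8, -154.6]), array([ 540.9, -162.5]), array([ 506.9, -167.4])]
side fixed plate [array([ 469.5, -105.3]), array([ 578.4, -105.7])]
side mov plate [array([ 469.6, -133.5]), array([ 579. , -135.1])]
left [494.5 297.1]
right [511.6 162.2]
board [array([553.4, 366.5]), array([589.1, 110.2]), array([452.1,  91.6]), array([418.1, 345.6])]
```

View pics/c4.png

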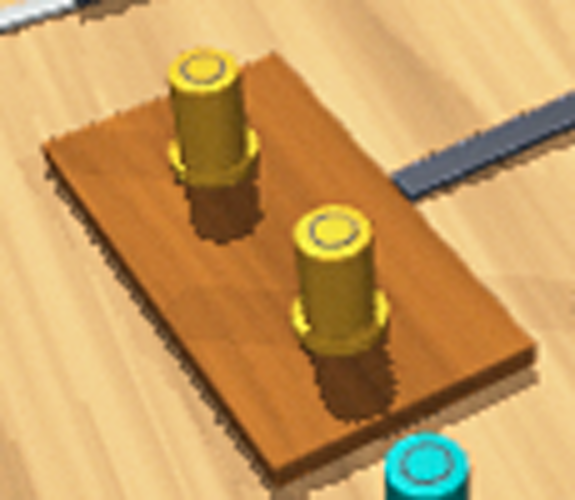

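```bash
python3 - <<'E'
from h import *
from scipy.spatial.transform import Rotation as R
np.set_printoptions(precision=2,suppress=True)
p=eyes.camera_params('top');q=eyes.camera_params('side')
G=lambda x,y:(220+(x-2)/4.8,200+(y-2)/4.8)
S=lambda x,y:(210+(x-2)/5,170+(y-2)/5)
for n,t,s in(('left',(154,231),(203,68)),('right',(441,188),(333,231)),('turq',(720,202),(426,463))):
  print(n,tri(p,G(*t),q,S(*s)),'top z75',atz(p,G(*t),75),'side z75',atz(q,S(*s),75))
print('white',atz(p,(327,182),60))
s=r.state();w=s['orientation']
M=R.from_quat([w[1],w[2],w[3],w[0]]).as_matrix();print(M); print(np.arctan2(M[1,0],M[0,0]))
E
```

```text
left (array([495.37, 296.66,  76.18]), np.float64(1.8912351845673854)) top z75 [494.48 297.14  75.  ] side z75 [496.62 297.8   75.  ]
right (array([512.38, 161.98,  75.27]), np.float64(1.7443232471668144)) top z75 [511.56 162.24  75.  ] side z75 [513.31 162.02  75.  ]
turq (array([502.77,  31.05,  60.65]), np.float64(0.5001650321555093)) top z75 [502.16  32.52  75.  ] side z75 [498.82  19.98  75.  ]
white [642.42 124.32  60.  ]
[[ 0.41  0.    0.91]
 [-0.91 -0.    0.41]
 [ 0.   -1.   -0.  ]]
-1.1430338595730642
```

```bash
python3 -m crank '3 4 0 0.12 8.5; 6 8 0 0.24 8.5; 9 12 0 0.36 8.5; 12 16 0 0.48 8.5; 15 20 0 0.6 8.5; 18 24 0 0.72 8.5; 21 28 0 0.84 8.5; 24 32.5 0 0.96 8.5; 26 36 0 1.08 8.5; 27.5 38.6 0 1.143 8.5; 27.5 38.6 0 1.143 8.5; 27.5 38.6 0 1.143 8.5' 40
python3 - <<'E'
from h import *
np.set_printoptions(precision=2,suppress=True)
im,p=snap('wrist','w1');print(r.state()['eef_pos'],p['world_from_camera'])
for c in ('wrist','side'):
  if c=='side':snap('side','s1')
  print([(d['centre'],d['confidence']) for d in eyes.look_for('jaw_fin',c)])
E
```

```text
time_s: 2.0
eef_pos: [524.0, -159.6, 231.2]
orientation: [-0.707, 0.707, 0.0, -0.0]
force: [0.0, -0.1, -0.4]
finger_gap: 84.8
[ 523.68 -160.39  231.24] [[  1.     0.     0.   523.73]
 [  0.    -0.96  -0.27 -91.51]
 [ -0.     0.27  -0.96 371.88]
 [  0.     0.     0.     1.  ]]
[([316.8, 175.0], 0.98), ([318.0, 166.0], 0.41)]
[([348.1, 330.6], 0.7)]
```

View pics/w1.png

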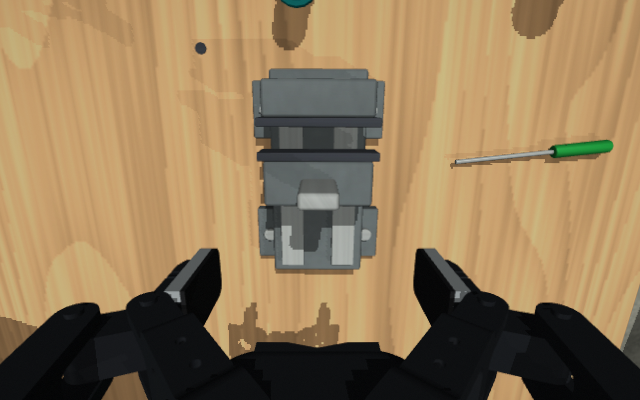

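The wrist view shows the vise square to the image, with the fin top at about (318,201), the jaw plates at rows 122 and 156, and the needle file well to the right. I'll measure from it.

```bash
python3 - <<'E'
from h import *
np.set_printoptions(precision=1,suppress=True)
p=eyes.camera_params('wrist');a=cv2.imread('pics/w1.png')
cv2.imwrite('pics/c5.png',cv2.resize(a[60:280,240:400],None,fx=3.7,fy=2.7,interpolation=cv2.INTER_CUBIC))
print('fin',[atz(p,c,140)[:2] for c in [(298,194),(338,194),(298,209),(338,209)]])
print('fixed',[atz(p,c,85)[:2] for c in [(255,126),(382,126)]])
print('mov',[atz(p,c,85)[:2] for c in [(257,152),(379,152)]])
E
```

```text
fin [array([ 509.3, -153.6]), array([ 538.7, -153.6]), array([ 509.1, -165.1]), array([ 538.8, -165.2])]
fixed [array([ 469.9, -107.3]), array([ 579.3, -107.5])]
mov [array([ 470.5, -129.7]), array([ 577.8, -129.9])]
```

View pics/c5.png

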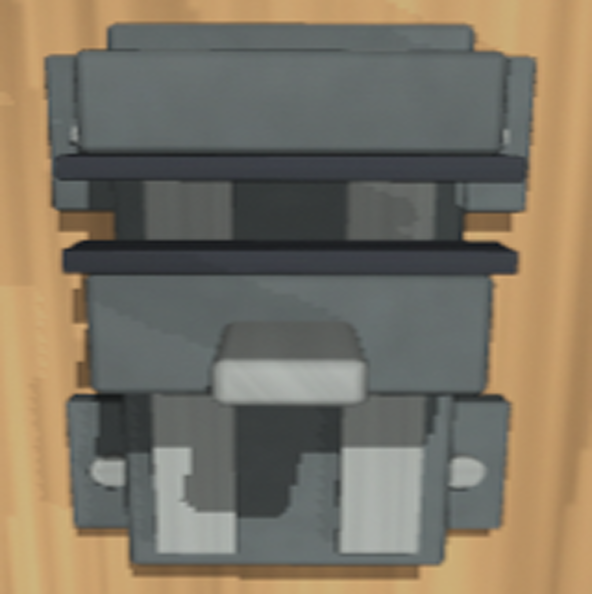

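```bash
python3 -m crank '0 0 -3 0 8.5; 0 0 -6 0 8.5; 0 0 -9 0 8.5; 0 0 -11 0 8.5; 0 0 -13.2 0 8.5; 0 0 -13.2 0 8.5; 0 0 -13.2 0 2; 0 0 -13.2 0 2; 0 0 -13.2 0 2; 0 0 -13.2 0 2; 0 0 -13.2 0 2; 0 0 -13.2 0 2' 60
python3 -m crank '0 0 0 0 2; 0 0 0 0 2; 0 0 0 0 2; 0 0 0 0 2'
```

```text
time_s: 3.4
eef_pos: [524.7, -160.2, 100.9]
orientation: [-0.707, 0.708, 0.001, 0.001]
force: [1.0, -0.5, 6.2]
finger_gap: 31.3
time_s: 3.8
eef_pos: [524.7, -160.3, 100.9]
orientation: [-0.707, 0.708, 0.001, 0.001]
force: [-0.8, 0.1, 5.9]
finger_gap: 31.7
```

```bash
python3 -m crank '0 -0.6 0 0 2; 0 -1.2 0 0 2; 0 -1.8 0 0 2; 0 -2.4 0 0 2; 0 -3 0 0 2; 0 -3.5 0 0 2; 0 -4 0 0 2; 0 -4.3 0 0 2; 0 -4.5 0 0 2; 0 -4.5 0 0 2'
python3 -m crank '0 -0.1 0 0 2; 0 -0.2 0 0 2; 0 -0.2 0 0 2'
python3 -m crank '0 -0.1 0 0 2; 0 -0.2 0 0 2; 0 -0.2 0 0 2'
```

```text
time_s: 4.8
eef_pos: [524.5, -204.6, 100.9]
orientation: [0.707, -0.707, -0.001, -0.001]
force: [-0.6, 1.5, 6.8]
finger_gap: 31.1
time_s: 5.1
eef_pos: [524.5, -206.3, 100.9]
orientation: [0.707, -0.707, -0.001, -0.0]
force: [-2.0, 3.0, 6.6]
finger_gap: 31.2
time_s: 5.4
eef_pos: [524.5, -208.3, 100.9]
orientation: [0.707, -0.707, -0.001, -0.0]
force: [-1.0, 3.3, 7.3]
finger_gap: 31.5
```

```bash
python3 -m crank '0 -0.1 0 0 2; 0 -0.2 0 0 2; 0 -0.2 0 0 2'
python3 -m crank '0 -0.1 0 0 2; 0 -0.2 0 0 2; 0 -0.2 0 0 2'
```

```text
time_s: 5.7
eef_pos: [524.5, -210.0, 100.9]
orientation: [0.707, -0.707, -0.001, -0.0]
force: [-1.6, 3.3, 7.5]
finger_gap: 31.1
time_s: 6.0
eef_pos: [524.5, -210.0, 100.9]
orientation: [0.709, -0.705, -0.001, 0.0]
force: [-4.0, 12.1, 8.5]
finger_gap: 31.3
```

```bash
python3 -m crank '0 -0.1 0 0 2; 0 -0.1 0 0 2'
python3 -m crank '0 0.2 0 0 2; 0 0.2 0 0 8.5; 0 0.2 0 0 8.5; 0 0.2 0 0 8.5; 0 0.2 0 0 8.5; 0 0.2 0 0 8.5; 0 0.2 0 0 8.5; 0 0.2 3 0 8.5; 0 0.2 7 0 8.5; 0 0.2 11 0 8.5; 0 0.2 13 0 8.5; 0 0.2 13 0 8.5'
python3 - <<'E'
from h import *
np.set_printoptions(precision=1,suppress=True)
im,p=snap('wrist','w2');print(p['world_from_camera'])
cv2.imwrite('pics/w2c.png',cv2.resize(im[40:300,220:420,::-1],None,fx=4,fy=2.3,interpolation=cv2.INTER_CUBIC))
E
```

```text
time_s: 6.2
eef_pos: [524.5, -210.0, 100.9]
orientation: [0.709, -0.705, -0.001, 0.001]
force: [-4.2, 15.4, 9.3]
finger_gap: 30.9
time_s: 7.4
eef_pos: [525.1, -212.6, 234.0]
orientation: [-0.706, 0.708, 0.002, 0.002]
force: [0.6, -0.8, -0.1]
finger_gap: 85.3
[[   1.    -0.     0.   523.9]
 [   0.    -1.    -0.3 -144.1]
 [   0.     0.3   -1.   374.4]
 [   0.     0.     0.     1. ]]
```

View pics/w2c.png

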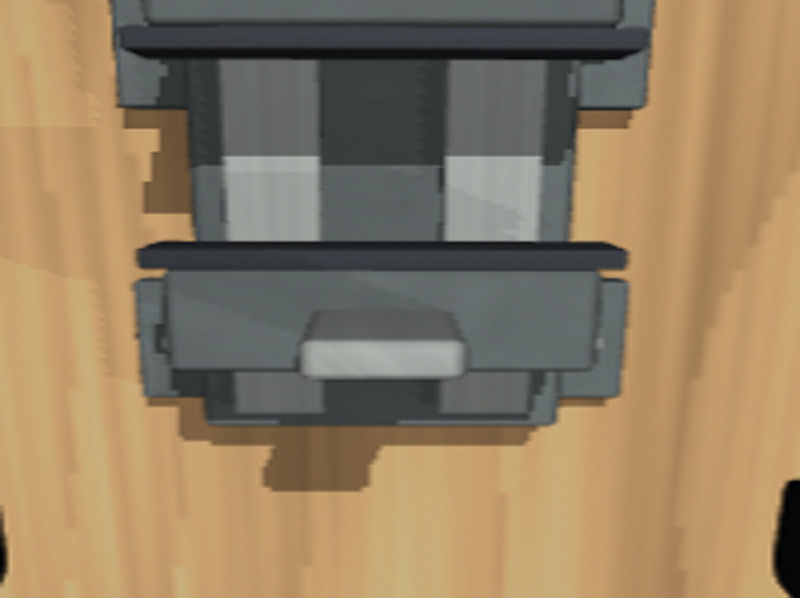

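```bash
python3 - <<'E'
from h import *
np.set_printoptions(precision=1,suppress=True)
p=eyes.camera_params('wrist');
C=lambda x,y:(220+(x-1.5)/4,40+(y-.7)/2.3)
print('fixed',[atz(p,C(*c),85)[:2] for c in [(122,48),(647,48)]])
print('mov',[atz(p,C(*c),85)[:2] for c in [(138,247),(626,247)]])
print('fin',[atz(p,C(*c),140)[:2] for c in [(302,341),(464,341),(302,377),(464,377)]])
print(r.state()['eef_pos'])
E
```

```text
fixed [array([ 470. , -106.2]), array([ 577.5, -106.1])]
mov [array([ 469.8, -176.8]), array([ 576.5, -176.8])]
fin [array([ 508.6, -200.2]), array([ 538.2, -200.2]), array([ 508.4, -212.1]), array([ 538.4, -212.1])]
[ 524.5 -212.3  231. ]
```

```bash
python3 -m crank '0 4.5 0 0 8.5; 0 9 0 0 8.5; 0 13.5 0 0 8.5; 0 18 0 0 8.5; 0 22.5 0 0 8.5; -0.5 27 0 0 8.5; -0.8 31.5 0 0 8.5; -1.2 35.5 0 0 8.5; -1.2 37.4 0 0 8.5; -1.2 37.4 0 0 8.5; -1.2 37.4 0 0 8.5'
python3 - <<'E'
from h import *
np.set_printoptions(precision=1,suppress=True)
im,p=snap('wrist','w3');print(r.state()['eef_pos'])
for d in eyes.look_for('bushing_p','wrist'): print(d['centre'],d['confidence'],atz(p,d['centre'],45))
E
```

```text
time_s: 8.55
eef_pos: [511.4, 161.9, 227.2]
orientation: [-0.707, 0.708, -0.001, -0.001]
force: [0.8, 0.3, 0.4]
finger_gap: 85.4
[511.6 161.4 227.7]
[316.7, 170.7] 0.78 [510.3 169.7  45. ]
[297.9, 30.1] 0.67 [493.2 298.6  45. ]
[440.3, 209.1] 0.66 [638.7 129.7  45. ]
[311.5, 284.0] 0.57 [504.7  42.4  45. ]
```

View pics/w3.png

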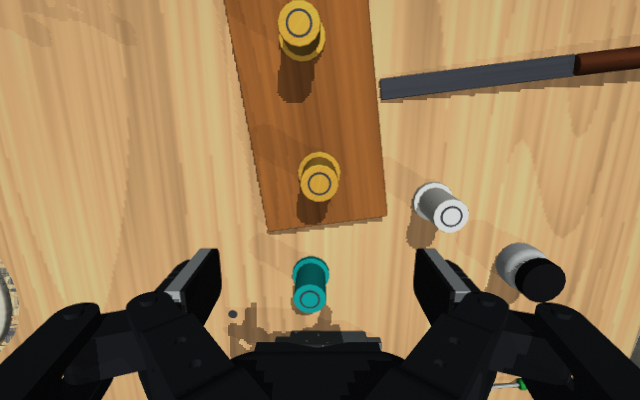

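```bash
python3 - <<'E'
from h import *
np.set_printoptions(precision=1,suppress=True)
p=eyes.camera_params('wrist')
print(atz(p,(319.3,183.3),75),atz(p,(298.8,22.3),75),r.state()['eef_pos'])
E
```

```text
[513.5 162.6  75. ] [496.5 297.5  75. ] [511.8 161.  228.2]
```

```bash
python3 -m crank '0.1 0 -4 0 8.5; 0.1 0 -8 0 8.5; 0.1 0 -12 0 8.5; 0.1 0 -15 0 8.5; 0.1 0 -17.5 0 8.5; 0.1 0 -19.5 0 8.5; 0.1 0 -19.5 0 8.5; 0.1 0 -19.5 0 2.5; 0.1 0 -19.5 0 2.5; 0.1 0 -19.5 0 2.5; 0.1 0 -19.5 0 2.5; 0.1 0 -19.5 0 2.5' 50
python3 -m crank '0 0 0 0 2.5; 0 0 0 0 2.5; 0 0 0 0 2.5; 0 0 0 0 2.5'
```

```text
time_s: 9.85
eef_pos: [513.7, 162.2, 36.1]
orientation: [0.707, -0.707, -0.001, -0.001]
force: [-1.5, -0.3, 6.1]
finger_gap: 35.2
time_s: 10.25
eef_pos: [513.7, 162.2, 36.1]
orientation: [0.707, -0.707, -0.001, -0.001]
force: [-1.6, -1.1, 6.8]
finger_gap: 35.1
```

```bash
python3 -m crank '0 0 1 0 2.5; 0 0 3 0 2.5; 0 0 5 0 2.5; 0 0 6 0 2.5; 0 0 6 0 2.5; 0 0 6 0 2.5; 0 0 6 0 2.5; 0 0 6 0 2.5; 0 0 6 0 2.5; 0 0 6 0 2.5'
python3 -m crank '0 0 0 0 2.5'
python3 -m crank '0 0 0 0 2.5'
python3 - <<'E'
from h import *
im,p=snap('wrist','w4');print(r.state()['force'],r.state()['moment'])
snap('side','s4')
print(r.state()['force'])
E
```

```text
time_s: 11.25
eef_pos: [512.8, 162.0, 93.8]
orientation: [-0.707, 0.707, -0.0, -0.0]
force: [-0.3, 0.8, -4.8]
finger_gap: 34.9
time_s: 11.35
eef_pos: [512.9, 162.0, 94.1]
orientation: [-0.707, 0.707, -0.0, -0.0]
force: [0.3, -0.3, -5.8]
finger_gap: 35.1
time_s: 11.45
eef_pos: [512.9, 162.0, 94.3]
orientation: [-0.707, 0.707, -0.0, 0.0]
force: [-0.0, -0.4, -5.0]
finger_gap: 34.9
[-0.8898733  -0.02753141 -5.45858147] [-0.02331801  0.03164967 -0.00120493]
[-0.38604683  0.43007704 -5.29806087]
```

View pics/s4.png

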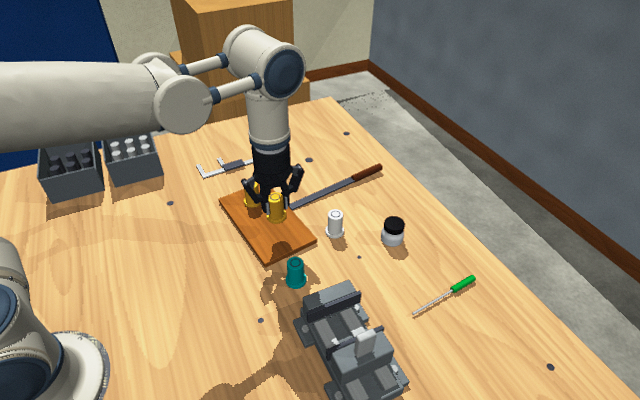

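View pics/w4.png

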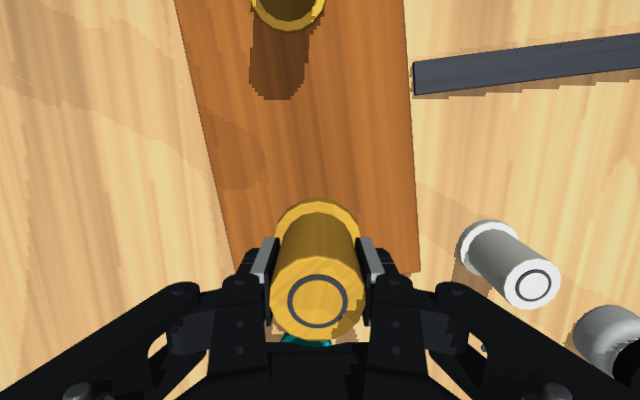

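```bash
python3 -m crank '0 0 -2 0 2.5; 0 0 -4 0 2.5; 0 0 -5.2 0 2.5; 0 0 -5.7 0 2.5; 0 0 -5.8 0 2.5; 0 0 -5.8 0 2.5; 0 0 -5.8 0 2.5'
python3 -m crank '0 0 0 0 5; 0 0 0 0 8.5; 0 0 0 0 8.5; 0 0 0 0 8.5; 0 0 0 0 8.5; 0 0 0 0 8.5; 0 0 3 0 8.5; 0 0 7 0 8.5; 0 0 11 0 8.5; 0 0 15 0 8.5; 0 0 19 0 8.5; 0 0 19 0 8.5'
python3 - <<'E'
from h import *
np.set_printoptions(precision=1,suppress=True)
im,p=snap('wrist','w5');print(r.state()['eef_pos'],r.state()['force'])
E
```

```text
time_s: 12.25
eef_pos: [513.5, 162.2, 37.0]
orientation: [0.707, -0.707, -0.001, -0.0]
force: [-0.3, 0.9, -5.9]
finger_gap: 34.4
time_s: 13.45
eef_pos: [514.9, 162.5, 233.9]
orientation: [0.708, -0.706, -0.004, -0.004]
force: [0.3, 0.4, 1.2]
finger_gap: 85.2
[514.2 162.4 230.4] [-0.   0.1 -1. ]
```

View pics/w5.png

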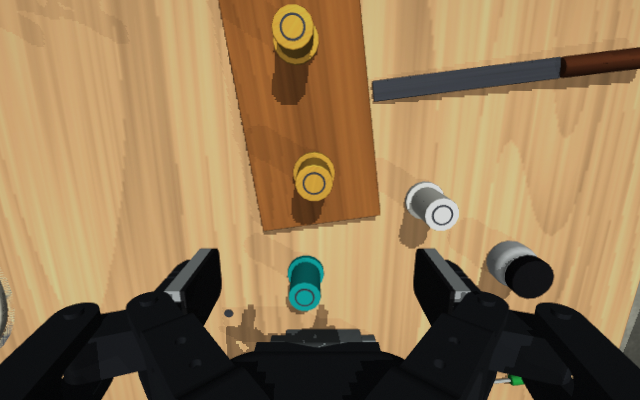

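The put-back bushing stands upright at (314,180) and the other is at (294,30). I'll go to that one next.

```bash
python3 -m crank '-0.5 4 0 0 8.5; -1 8 0 0 8.5; -1.4 12 0 0 8.5; -1.65 13.5 0 0 8.5; -1.65 13.5 -1 0 8.5; -1.65 13.5 -1 0 8.5'
python3 - <<'E'
from h import *
np.set_printoptions(precision=1,suppress=True)
im,p=snap('wrist','w6');print(r.state()['eef_pos'])
g=cv2.cvtColor(im,cv2.COLOR_RGB2GRAY)
for d in eyes.look_for('bushing_p','wrist'): print(d['centre'],d['confidence'],atz(p,d['centre'],45))
E
```

```text
time_s: 14.1
eef_pos: [495.8, 296.1, 213.2]
orientation: [-0.706, 0.708, -0.001, -0.001]
force: [0.3, 0.2, -0.2]
finger_gap: 85.2
[496.1 295.7 214.2]
[330.9, 297.0] 0.84 [510.  168.8  45. ]
[317.8, 177.9] 0.81 [495.8 299.3  45. ]
[424.1, 313.0] 0.58 [612.2 149.   45. ]
```

View pics/w6.png

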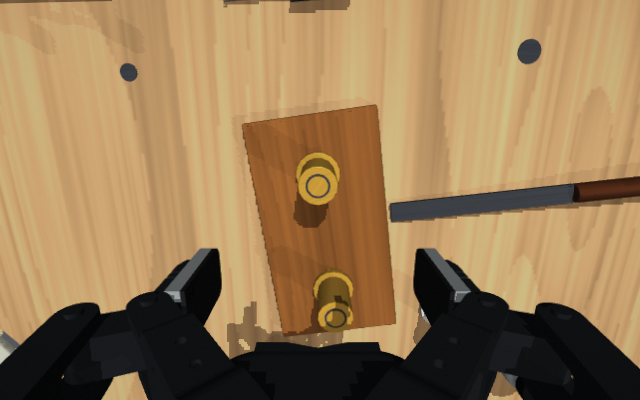

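```bash
python3 - <<'E'
from h import *
p=eyes.camera_params('wrist');print(atz(p,(318,186),75),r.state()['eef_pos'])
E
python3 -m crank '0 0 -4 0 8.5; 0 0 -8 0 8.5; 0 0 -12 0 8.5; 0 0 -15 0 8.5; 0 0 -17 0 8.5; 0 0 -18.2 0 8.5; 0 0 -18.2 0 8.5; 0 0 -18.2 0 2.5; 0 0 -18.2 0 2.5; 0 0 -18.2 0 2.5; 0 0 -18.2 0 2.5; 0 0 -18.2 0 2.5' 50
python3 -m crank '0 0 0 0 2.5; 0 0 0 0 2.5; 0 0 0 0 2.5; 0 0 0 0 2.5'
python3 -m crank '0 0 1 0 2.5; 0 0 3 0 2.5; 0 0 5 0 2.5; 0 0 6 0 2.5; 0 0 6 0 2.5; 0 0 6 0 2.5; 0 0 6 0 2.5; 0 0 6 0 2.5; 0 0 6 0 2.5; 0 0 6 0 2.5'
python3 -m crank '0 0 0 0 2.5'
python3 -m crank '0 0 0 0 2.5'
python3 - <<'E'
from h import *
for i in range(3):
  im,p=snap('wrist','w7');print(r.state()['force'])
E
```

```text
[496.88177548 297.60696851  75.        ] [496.41395024 295.64600248 215.09589249]
time_s: 15.4
eef_pos: [497.1, 297.5, 35.9]
orientation: [0.708, -0.707, -0.001, -0.001]
force: [-0.5, -0.6, 5.7]
finger_gap: 35.5
time_s: 15.8
eef_pos: [497.2, 297.5, 35.9]
orientation: [0.708, -0.707, -0.001, -0.001]
force: [-0.6, 0.1, 5.9]
finger_gap: 34.8
time_s: 16.8
eef_pos: [496.2, 297.0, 93.8]
orientation: [-0.707, 0.707, -0.0, -0.0]
force: [-0.8, -0.4, -3.1]
finger_gap: 35.3
time_s: 16.9
eef_pos: [496.4, 297.0, 94.1]
orientation: [-0.707, 0.707, -0.0, -0.0]
force: [-0.1, 0.2, -2.3]
finger_gap: 35.2
time_s: 17.0
eef_pos: [496.4, 297.1, 94.3]
orientation: [-0.707, 0.707, 0.0, -0.0]
force: [-0.8, 0.1, -1.7]
finger_gap: 35.1
[-0.85765161 -0.76647852 -2.12434277]
[-0.8727919   0.50409259 -3.09593026]
[ 0.27038349  0.2164429  -2.62892851]
```

View pics/w7.png

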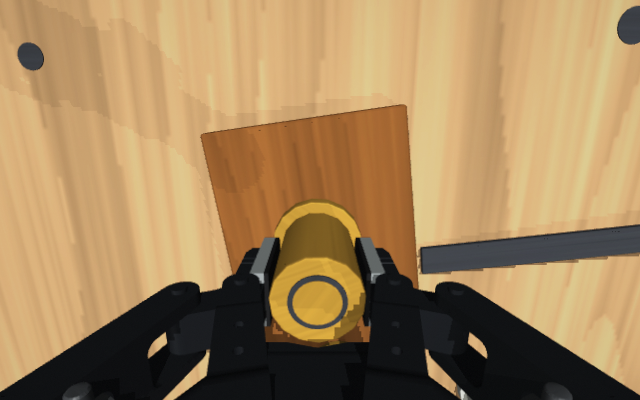

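This one pulls about 2.5 N against about 5.4 N for the first, so it is the lighter one and goes back on the board.

```bash
python3 -m crank '0 0 -2 0 2.5; 0 0 -4 0 2.5; 0 0 -5.2 0 2.5; 0 0 -5.7 0 2.5; 0 0 -5.85 0 2.5; 0 0 -5.85 0 2.5; 0 0 -5.85 0 2.5'
python3 -m crank '0 0 0 0 5; 0 0 0 0 8.5; 0 0 0 0 8.5; 0 0 0 0 8.5; 0 0 0 0 8.5; 0 0 0 0 8.5; 0 0 3 0 8.5; 0 0 7 0 8.5; 0 0 11 0 8.5; 0 0 15 0 8.5; 0 0 18 0 8.5; 0 0 18 0 8.5'
python3 -m crank '0.5 -4 0 0 8.5; 1 -8 0 0 8.5; 1.4 -12 0 0 8.5; 1.65 -13.5 0 0 8.5; 1.65 -13.5 0 0 8.5; 1.65 -13.5 0 0 8.5'
python3 - <<'E'
from h import *
np.set_printoptions(precision=1,suppress=True)
im,p=snap('wrist','w8');print(r.state()['eef_pos'],p['world_from_camera'])
E
```

```text
time_s: 17.85
eef_pos: [496.9, 297.3, 36.5]
orientation: [0.707, -0.707, -0.0, -0.0]
force: [-0.1, -0.3, -3.0]
finger_gap: 35.3
time_s: 19.05
eef_pos: [498.0, 297.9, 222.3]
orientation: [0.709, -0.705, -0.003, -0.003]
force: [0.0, 0.5, 0.5]
finger_gap: 84.6
time_s: 19.65
eef_pos: [512.8, 162.5, 215.3]
orientation: [0.707, -0.707, 0.0, 0.0]
force: [-1.0, 0.1, -0.5]
finger_gap: 85.1
[512.8 163.  215.4] [[  1.    0.   -0.  512.7]
 [  0.   -1.   -0.3 230.5]
 [ -0.    0.3  -1.  356. ]
 [  0.    0.    0.    1. ]]
```

View pics/w8.png

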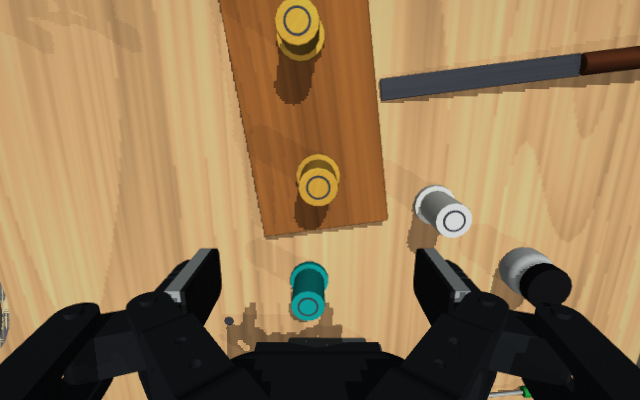

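```bash
python3 -m crank '0 0 -4 0 8.5; 0 0 -8 0 8.5; 0 0 -12 0 8.5; 0 0 -15 0 8.5; 0 0 -17 0 8.5; 0 0 -17.9 0 8.5; 0 0 -17.9 0 8.5; 0 0 -17.9 0 2.5; 0 0 -17.9 0 2.5; 0 0 -17.9 0 2.5; 0 0 -17.9 0 2.5; 0 0 -17.9 0 2.5' 60
python3 -m crank '0 0 0 0 2.5; 0 0 0 0 2.5; 0 0 0 0 2.5; 0 0 0 0 2.5'
python3 -m crank '0 0 1 0 2.5; 0 0 3 0 2.5; 0 0 6 0 2.5; 0 0 9 0 2.5; 0 0 12 0 2.5; 0 0 15 0 2.5; 0 0 17 0 2.5; 0 0 17 0 2.5; 0 0 17 0 2.5; 0 0 17 0 2.5; 0 0 17 0 2.5; 0 0 17 0 2.5'
```

```text
time_s: 20.9
eef_pos: [513.6, 162.3, 38.3]
orientation: [0.707, -0.707, -0.001, -0.001]
force: [-1.3, -0.0, 5.3]
finger_gap: 34.5
time_s: 21.3
eef_pos: [513.6, 162.3, 38.3]
orientation: [0.707, -0.707, -0.001, -0.001]
force: [-0.3, 0.8, 6.0]
finger_gap: 34.4
time_s: 22.5
eef_pos: [512.5, 161.9, 205.3]
orientation: [-0.707, 0.707, -0.001, -0.001]
force: [0.5, 0.9, -5.4]
finger_gap: 34.8
```

```bash
python3 -m crank '0.2 -3 0 0 2.5; 0.4 -6 0 0 2.5; 0.5 -9 0 0 2.5; 0.6 -12 0 0 2.5; 0.7 -15 0 0 2.5; 0.8 -18 0 0 2.5; 0.9 -21 0 0 2.5; 1 -24 0 0 2.5; 1.1 -27 0 0 2.5; 1.1 -29 0 0 2.5; 1.1 -30.4 0 0 2.5; 1.1 -30.4 0 0 2.5'
python3 -m crank '0 0 0 0 2.5; 0 0 -2 0 2.5; 0 0 -4 0 2.5; 0 0 -5 0 2.5; 0 0 -5 0 2.5; 0 0 -5 0 2.5; 0 0 -5 0 2.5'
python3 - <<'E'
from h import *
np.set_printoptions(precision=1,suppress=True)
snap('side','s9');im,p=snap('wrist','w9');snap('top','t9');print(r.state()['eef_pos'],r.state()['force'])
b=cv2.imread('pics/s9.png');cv2.imwrite('pics/s9c.png',cv2.resize(b[220:400,250:450],None,fx=3.3,fy=3.3,interpolation=cv2.INTER_CUBIC))
E
```

```text
time_s: 23.7
eef_pos: [523.6, -143.4, 206.2]
orientation: [-0.707, 0.707, -0.001, 0.0]
force: [-0.3, 0.2, -5.0]
finger_gap: 34.6
time_s: 24.4
eef_pos: [524.5, -141.8, 158.3]
orientation: [-0.707, 0.707, 0.001, 0.001]
force: [0.6, -0.5, -4.9]
finger_gap: 34.8
[ 524.3 -142.   157.9] [-0.5 -0.1 -4.6]
```

View pics/s9c.png

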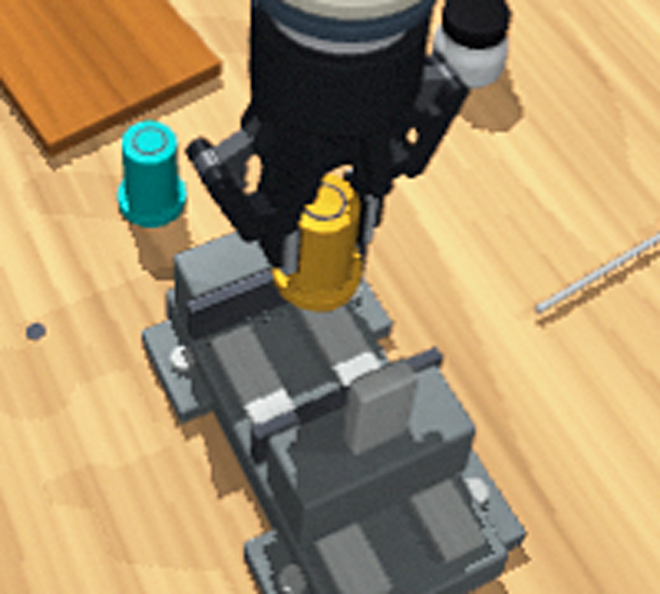

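View pics/w9.png

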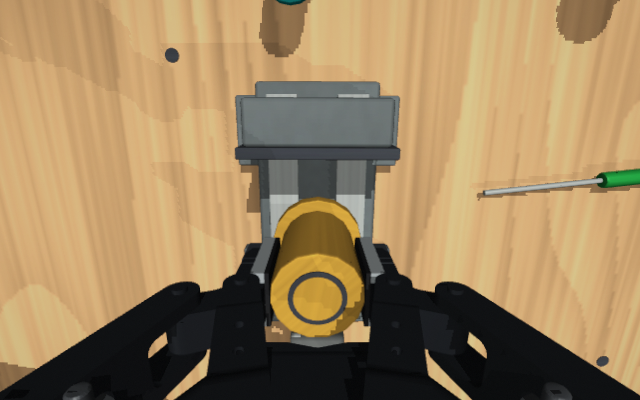

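The bushing hangs upright above the mouth, centred between the jaws with the jaw still fully open. I'll lower it now.

```bash
python3 -m crank '0 0 -1.5 0 2.5; 0 0 -3 0 2.5; 0 0 -4.5 0 2.5; 0 0 -5.7 0 2.5; 0 0 -6.6 0 2.5; 0 0 -7.2 0 2.5; 0 0 -7.2 0 2.5; 0 0 -7.2 0 2.5; 0 0 -7.2 0 2.5; 0 0 -7.2 0 2.5; 0 0 -7.2 0 2.5'
python3 - <<'E'
from h import *
np.set_printoptions(precision=1,suppress=True)
snap('side','s10');im,p=snap('wrist','w10');snap('top','t10');print(r.state()['eef_pos'],r.state()['force'])
b=cv2.imread('pics/s10.png');cv2.imwrite('pics/s10c.png',cv2.resize(b[220:400,250:450],None,fx=3.3,fy=3.3,interpolation=cv2.INTER_CUBIC))
print(atz(p,(320,153),85),atz(p,(320,158),85))
E
```

```text
time_s: 25.65
eef_pos: [524.2, -142.0, 85.3]
orientation: [-0.707, 0.707, 0.0, 0.0]
force: [0.4, 0.1, -4.4]
finger_gap: 35.0
[ 524.  -142.    84.9] [ 0.4 -0.4 -6. ]
[525.1 -92.4  85. ] [525.1 -94.5  85. ]
```

View pics/s10c.png

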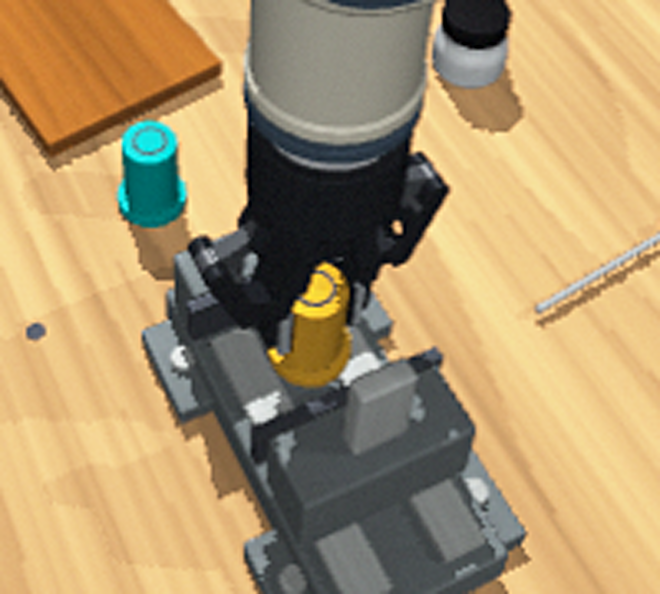

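View pics/w10.png

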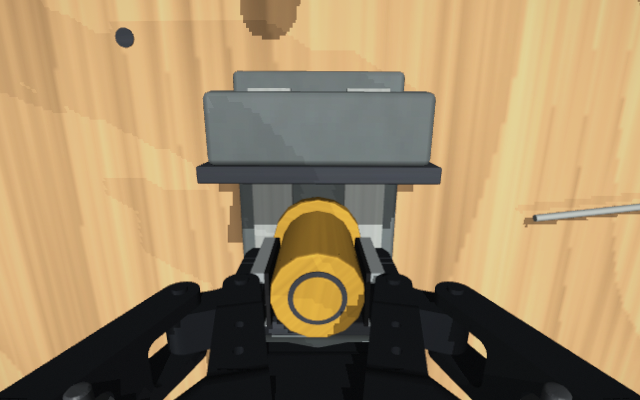

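View pics/t10.png

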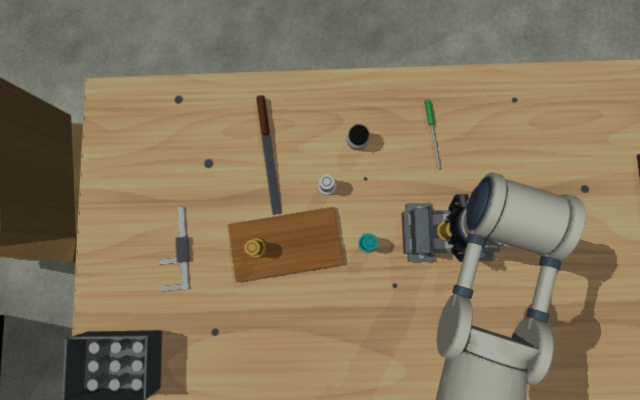

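```bash
python3 - <<'E'
from h import *
np.set_printoptions(precision=1,suppress=True)
p=eyes.camera_params('wrist');q=eyes.camera_params('side')
for rr in (174,180,184): print(rr,atz(p,(320,rr),85))
S=(250+(319-1.5)/3.3,220+(285-1)/3.3)
W=(317.5,298.5)
print('top tri',tri(p,W,q,S), 'expected px',proj(q,[[524,-142,121.6]]),S)
for i in range(2): eyes.read_camera('wrist'); s=r.state();print(s['eef_pos'],s['force'],s['moment'],s['finger_gap'],abs(s['dq']).max(),s['time_s'])
E
```

```text
174 [ 525.1 -101.5   85. ]
180 [ 525.1 -104.2   85. ]
184 [ 525.1 -106.    85. ]
top tri (array([ 525.5, -140.9,  121.5]), np.float64(3.3651995628164975)) expected px [[344.8 307.1]] (346.21212121212125, 306.06060606060606)
[ 524.  -142.    84.9] [-0.1 -0.7 -5.2] [ 0. -0.  0.] 34.53604221589383 0.0029282625980298987 25.85
[ 523.9 -141.9   84.8] [-1.5 -1.4 -5.2] [ 0. -0. -0.] 34.58532944428306 0.002469140271433954 25.9
```

```bash
python3 -c "
from cell import r
print(r.hand_in())"
```

```text
the job is handed in; nothing more can be done
None
```

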